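Wedge the calibration tile against its fence and hold it

ROBOT

A 6-joint arm with a two-finger parallel gripper is mounted at the origin on the work surface. World frame = base frame: x ahead of the robot, y to its left, z up, the work surface at z = 0. Lengths are in m, angles in degrees, forces in N, time in s.
With the tool pointing down it reaches from about 0.325 to 0.9 m from the base axis. Payload 6.1 kg.
Tool frame: the origin (TCP) lies on the front face of the gripper's body, between the roots of the fingers; the fingertips stand 73 mm ahead of it and the grasp point (between the pads) lies manip.hold_point_z ahead of it (manip.hold_point_z is the distance from the TCP to the grasp point, in m); z points along the fingers, y is the line along which they close (so a half turn about z gives the same grasp; the last joint's range is limited). The gripper opens to 85 mm and grips with 20 to 120 N. Pads are 22 mm wide; open, the fingers measure 114 mm over their backs; the gripper's body (76 mm by 85 mm) begins 54 mm behind the grasp point. The pads swing forward as they close: fully open they stand 13 mm farther back than shut.
Start: joints at [-76.61, 12.628, 87.462, -0, 79.91, -7.225], TCP at [0.22, -0.585, 0.304] pointing down, gripper open.
Joint ranges: [-170.65, 170.65], [-52.31, 119.04], [5.05, 147.46], [-71.25, 251.25], [11.57, 151.72], [-153.62, 153.62]. Speed limits (degrees/s): [147.25, 147.25, 172.46, 180, 180, 180].

INTERFACE

Orientations are given as a 3x3 rotation matrix whose columns are the frame's x, y, z axes.
In Python, from plant import manip gives the robot as it stands. The module is installed in compiled form; this text tells all that it offers.
- The arm moves only by the tool drive_tool, never from a script. Its arguments are lists of equal length, an entry for each row: "xyz": the shift along the tool's x, y, z in units of 25 mm (1.0 is 25 mm), a list of three; "turn": the turn, a rotation vector about the tool's x, y, z in units of 8 degrees (1.0 is 8 degrees), a list of three. In form: {"xyz": [[tx, ty, tz], ...], "turn": [[rx, ry, rz], ...]}. A call has 1 to 8 rows; each row shifts and turns the commanded pose from where the row before left it, along the tool's axes as they then stand; what a row does not reach is not made up. A row lasts 1/8 s, in which the tool goes at most 62.5 mm and 10.7 degrees, less where a joint would pass 70% of its speed; a pose out of reach is approached as far as the arm can. A call is refused whole if a number of a shift passes 1 or a number of a turn 1, either way. A call with a gripper value outside its range is refused whole. "hand" is the gripper command: -1 is shut, 1 is fully open, values between are in proportion, set as the call begins (left out, the last holds). The fingers move at their own pace and stop on an object; "force" is the grip in N (left out, the last holds). Time passes only in rows, so rows that do not move let the fingers close. It gives the time, the measured TCP pose, the force, the opening and the grip force at its end, in the units of the state.
- manip.get_state(): the state, without advancing time (a new reading comes with each control period).
- manip.snapshot(name): name is "scene" or "top"; returns a dict with "color" (420x560x3 uint8, red, green, blue), "depth" (420x560 float32, m along the optical axis (not along the pixel's ray), 0 where there is no reading), "fx", "fy", "cx", "cy" (pixels), "R" (3x3) and "t" (3): a world point X has camera coordinates R X + t. Camera axes: x right, y down, z forward; pixel columns grow to the right and rows downward; lengths in m; the calibration is good to about 2 mm. A picture is of the moment at which its call begins.
- manip.hand_in(): hands the job in; it is judged then, once.
The state is a dict: "time": time; "joint_positions": joint angles; "dq": joint speeds; "joint_efforts": joint torques, N m; "position": TCP position; "tcp_rot": TCP orientation; "force": force on the tool from outside, world axes, zero at the start; "ft_torque": the same for the moment, N m; "finger_gap": finger opening in m; "grasp_force": force on a finger pad.
Only numpy, scipy, OpenCV 4.12 (cv2) and the standard library are available. Lean on these libraries where they do the work, as an engineer would, in place of code of your own. Each camera call takes 0.05 s, during which the arm holds its last target. There are 200 camera calls.

TASK

Take the grey plastic wedge out of its black holder and slide it, tip down, into the gap between the white calibration tile and the metal stops, only where the gap is wide enough: at the shorter stop, and do not force it down at the longer one. Push it down until it has driven the tile flush and square against the fence on the other side, and finish while still gripping the wedge and pressing it down so that the tile stays pressed flush. Leave the tip box, the bottle and the jar alone.

Things in the scene. Friction and masses are not known exactly. Their poses are not given: they have to be found in the camera images.
- wedge: Grey slippery plastic wedge, 90 mm tall, about 100 g, standing in the holder (axes as the holder's, tip 8 mm above the table). Origin: middle of its tip; z up. Along its x it tapers on both sides alike, 10 mm thick at the tip, 30 mm at 45 mm above; along its y it is 30 mm wide. From 47 to 90 mm above the tip is the grip, a 24 mm square block, sides along x and y.
- holder: Black fixed holder block, 75 (x) by 60 (y) by 34 mm tall, with a pocket open at the top, 24 mm (x) by 34 mm (y), its floor 8 mm above the table. Origin at the centre of its underside. The wedge's grip and upper taper stand out of it.
- nest: Fixed fixture: dark steel base plate 200 (x) by 170 (y) by 12 mm; on it a slippery black plastic ledge (top 30 mm above the table, from the fence to nest x = -40 mm) under the tile, the stops and fence. A channel down to the base plate separates ledge and stops. Origin on the table under the tile's final centre; x points from stops to fence (world x within 0.35 rad), y along the fence.
- fence_face (a point): Middle of the fence's face that the tile must lie against, at nest x = +40 mm, 50 mm above the table (level with the tile's top); axes as the nest. The fence is 150 mm long, 20 mm thick, its top 58 mm above the table.
- tile: White glazed, slippery ceramic calibration tile, 80 (x) by 130 (y) by 20 mm thick, lying loose on the ledge, top 50 mm above the table, 0.25 to 0.5 kg; it slides when pushed by a few newtons. Origin at the centre of its underside, axes nearly along the nest's. It starts 2 to 5 mm short of the fence and up to 0.02 rad askew.
- short_stop: The shorter of two fixed steel blocks side by side along nest y, 24 mm to either side of the nest's middle (which is on which side changes). 42 (x) by 44 (y) mm, top 50 mm above the table, level with the tile's top. Origin on its underside (12 mm above the table), 15 mm from its back end; axes as the nest.
- short_stop_face (a point): Middle of the upper edge of the short stop's face towards the tile, 50 mm above the table, axes as the nest. With the tile flush on the fence the gap from here to the tile is 23 mm (wide gap); at the start it is 16.5 to 21.5 mm. With the tile flush, the wedge sits with its tip about 29 mm below this edge.
- long_stop: The longer stop block, 58 (x) by 44 (y) mm, otherwise like the short one. Its gap to the tile is only 7 mm at most: too narrow for the wedge.
- long_stop_face (a point): Middle of the upper edge of the long stop's face towards the tile, 50 mm above the table.
- tip_box: Bystander: purple box with a frosted lid, 85 by 120 by 85 mm. Origin under its centre.
- reagent: Bystander: amber glass bottle, 60 mm across, 120 mm tall. Origin under its centre.
- jar: Bystander: clear jar with a white cap, 50 mm across, 60 mm tall. Origin under its centre.
Things that resemble listed ones, but are neither listed nor needed, are in the scene too. Several things have the shape of the wedge; the one meant has the colours described above.

How it is judged:
By the outcome, as a careful person would: the job done as asked, in the order asked, and still so for the second after the job is handed in, while the arm keeps its last pose, push and grip.
It also fails if it takes over 32 s, if anything falls off the work surface, if the arm or the gripper's body presses on something with over 40 N, if the wrist force passes 120 N, or if a joint passes its speed limit or range.

## Working session

There is one attempt and no reset: what is moved stays moved. The work goes in short steps, Python scripts to look and compute and a tool call to move; the robot and the scene stay as the last step left them, time stands still between calls to the robot, and variables do not carry over. Pictures are saved under pics/ and viewed, at most 10 in all, crops included, and the job is handed in when it is done.

Besides the shell and the picture viewer there is one more tool, called after ">>>" as name(argument=value, ...) on one line, values as JSON. drive_tool: Moves the arm, as the interface text tells. Its arguments: {"type":"object","properties":{"xyz":{"type":"array","items":{"type":"array","items":{"type":"number"}}},"turn":{"type":"array","items":{"type":"array","items":{"type":"number"}}},"hand":{"type":"number"},"force":{"type":"number"}},"required":["xyz","turn"]}

```bash
mkdir -p pics; python3 - <<'E'
from plant import manip
import cv2,numpy as np
print(manip.hold_point_z, manip.get_state())
for n in("top","scene"):
    s=manip.snapshot(n); np.savez(n+"0.npz",**s)
    cv2.imwrite(f"pics/{n}0.png",s["color"][:,:,::-1]); print(n,s["fx"],s["R"],s["t"])
E
```

```text
0.0539 {'time': 0.0, 'joint_positions': array([-7.66090351e+01,  1.26758966e+01,  8.75244940e+01, -1.09942898e-03,
        7.99106445e+01, -7.22562286e+00]), 'dq': array([ 0.05403654,  0.07070747,  0.04137371, -0.03328586, -0.0747665 ,
        0.00432021]), 'joint_efforts': array([ 3.50833479e-04, -4.96904576e+01, -3.89389408e+01, -1.97772820e-04,
        1.11712626e-02, -1.59274290e-06]), 'position': array([ 0.2199489 , -0.58453008,  0.30280377]), 'tcp_rot': array([[ 9.35956497e-01,  3.52115347e-01, -4.67191605e-04],
       [ 3.52115585e-01, -9.35954634e-01,  1.88086450e-03],
       [ 2.25011106e-04, -1.92491279e-03, -9.99998122e-01]]), 'force': array([-0.10456452, -0.44316332,  0.42108778]), 'ft_torque': array([-0.01879222, -0.03386021, -0.01170164]), 'grasp_force': 0.0, 'finger_gap': 0.08523467249574057}
top 503.2040004048251 [[-1.92514499e-02 -9.99814575e-01 -4.43828092e-04]
 [-9.91734308e-01  1.91521835e-02 -1.26871024e-01]
 [ 1.26855999e-01 -2.00229160e-03 -9.91919123e-01]] [-0.01367541  0.55380414  1.55240674]
scene 461.0576855697559 [[-0.31380157  0.94946447  0.00676662]
 [ 0.65031056  0.22011183 -0.72708113]
 [-0.69182711 -0.22375879 -0.68651821]] [ 0.17529363 -0.29568531  1.51237662]
```

View pics/top0.png

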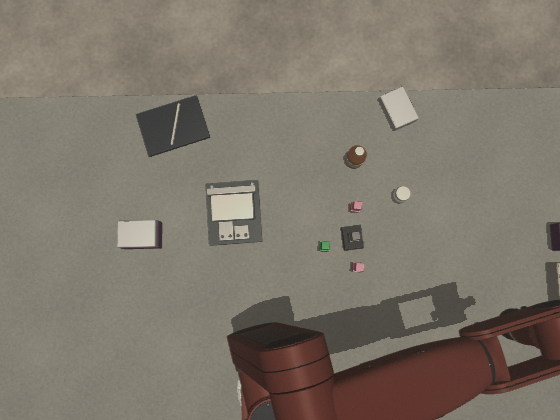

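View pics/scene0.png

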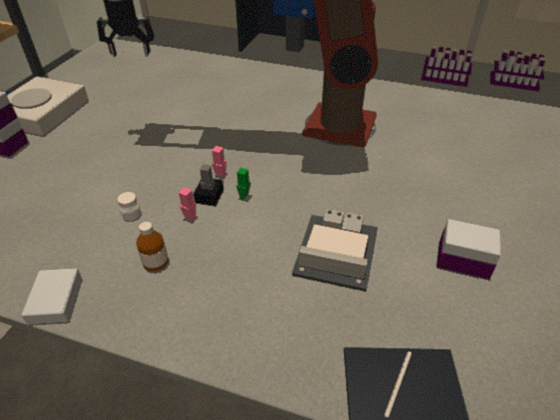

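The top picture shows the grey wedge in the black holder at about (354,237), with pink and green lookalikes around it. The nest is at (233,212), with its stops at (226,231) and (242,232) and its fence at the far side, row 189. Next I take enlarged crops to measure from.

```bash
cat > h.py <<'E'
import numpy as np,cv2
def ray(s,u,v,z):
    "world points where pixels meet height z"
    R,t=s["R"],s["t"]; c=-R.T@t
    d=R.T@np.array([(u-s["cx"])/s["fx"],(v-s["cy"])/s["fy"],1.])
    return c+d*(z-c[2])/d[2]
def proj(s,X):
    p=s["R"]@np.asarray(X)+s["t"]; return s["fx"]*p[0]/p[2]+s["cx"],s["fy"]*p[1]/p[2]+s["cy"]
def cloud(s):
    v,u=np.mgrid[:420,:560]; d=s["depth"].astype(float)
    P=np.stack([(u-s["cx"])/s["fx"]*d,(v-s["cy"])/s["fy"]*d,d],-1)
    return (P-s["t"])@s["R"]
def crop(s,u0,v0,w,h,k):
    return cv2.resize(s["color"][v0:v0+h,u0:u0+w,::-1],None,fx=k,fy=k,interpolation=cv2.INTER_CUBIC)
E
python3 - <<'E'
from h import *
t=np.load("top0.npz");s=np.load("scene0.npz")
a=crop(t,200,175,66,75,6);b=crop(t,335,195,40,40+35,6)
c=crop(s,290,200,95,90,4); 
d=crop(s,170,140,90,90,4)
W=np.zeros((600,800,3),np.uint8)
W=np.zeros((450,396+240,3),np.uint8);W[:,:396]=a;W[:,396:]=b
cv2.imwrite("pics/c1.png",W)
cv2.imwrite("pics/c2.png",np.hstack([c,d]))
C=cloud(t)
print("bg depth z",C[300,100],C[180,300])
for n,(u0,u1,v0,v1) in dict(nest=(200,266,175,250),hold=(335,370,217,256)).items():
    P=C[v0:v1,u0:u1].reshape(-1,3)
    for lo,hi in((.025,.04),(.045,.054),(.054,.062),(.088,.105)):
        m=P[(P[:,2]>lo)&(P[:,2]<hi)]
        if len(m)>5:
            r=cv2.minAreaRect((m[:,:2]*1000).astype(np.float32)); print(n,lo,hi,len(m),np.round(m.mean(0),4),r)
E
```

```text
bg depth z [0.27819827 0.5437867  0.00151298] [ 0.65024581 -0.09566464 -0.00103639]
nest 0.025 0.04 87 [0.5415 0.0891 0.033 ] ((533.077392578125, 115.31306457519531), (149.07261657714844, 139.79769897460938), 3.135091781616211)
nest 0.045 0.054 1254 [0.5411 0.1221 0.0496] ((541.3121337890625, 120.8438720703125), (165.82347106933594, 141.55238342285156), 3.461987018585205)
nest 0.054 0.062 410 [0.5795 0.1248 0.057 ] ((542.1314697265625, 118.91316223144531), (164.98809814453125, 148.5667266845703), 4.717850208282471)
hold 0.025 0.04 322 [ 0.459  -0.2519  0.0329] ((459.7408142089844, -253.56790161132812), (71.72215270996094, 60.10881423950195), 6.076022148132324)
hold 0.045 0.054 13 [ 0.4526 -0.2478  0.0506] ((450.9124450683594, -248.6560516357422), (35.75422668457031, 16.968664169311523), 57.2890510559082)
hold 0.054 0.062 13 [ 0.4577 -0.2441  0.0577] ((457.3374938964844, -245.30763244628906), (30.182828903198242, 15.357399940490723), 25.073963165283203)
hold 0.088 0.105 64 [ 0.4596 -0.2533  0.0977] ((459.8146667480469, -253.08135986328125), (23.692657470703125, 23.404499053955078), 5.820218086242676)
```

View pics/c1.png

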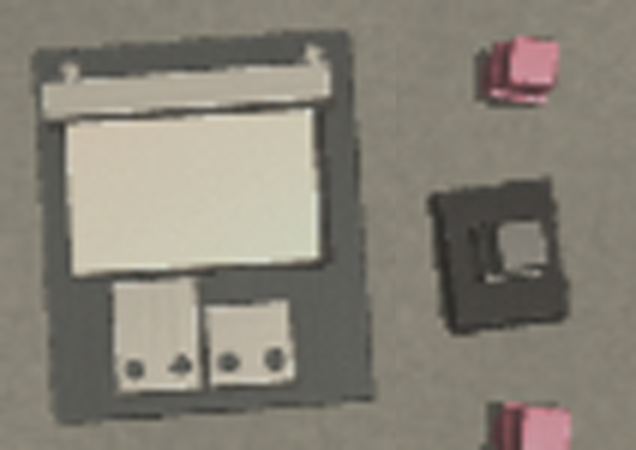

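View pics/c2.png

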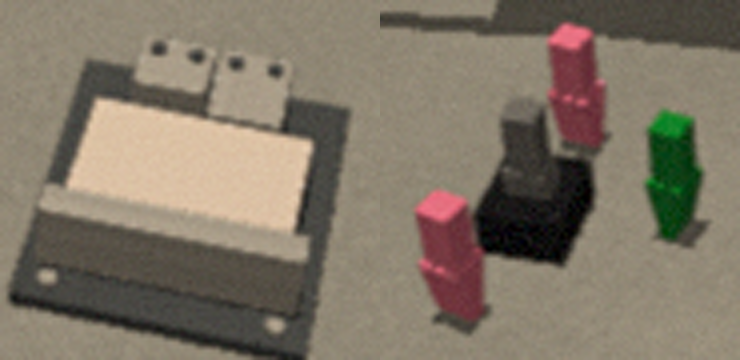

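The crops show the long stop on the image left (+y) and the short stop on the right, so the short stop is at nest y = -24 mm. The wedge top is at crop (522,245). I now fit the nest, tile and wedge models to the edges in both cameras.

```bash
cat > fit.py <<'E'
from h import *
from scipy.optimize import differential_evolution as DE
def rect(x0,x1,y0,y1,z,n=60):
    a=np.linspace(0,1,n)[:,None]; c=np.array([[x0,y0],[x1,y0],[x1,y1],[x0,y1],[x0,y0]])
    return np.column_stack([np.vstack([p+(q-p)*a for p,q in zip(c,c[1:])]),np.full(4*n,z)])
def grad(s):
    g=cv2.GaussianBlur(s["color"].astype(np.float32),(0,0),.8)
    return np.sqrt(sum(cv2.Sobel(g[:,:,k],cv2.CV_32F,1,0)**2+cv2.Sobel(g[:,:,k],cv2.CV_32F,0,1)**2 for k in range(3)))**.5
def place(M,p):
    c,s=np.cos(p[2]),np.sin(p[2]); X=M.copy(); X[:,0]=c*M[:,0]-s*M[:,1]+p[0]; X[:,1]=s*M[:,0]+c*M[:,1]+p[1]; return X
def fit(ss,M,p0,r):
    G=[grad(s) for s in ss]
    def f(p):
        X=place(M,p); o=0
        for s,g in zip(ss,G):
            q=X@s["R"].T+s["t"]; u=s["fx"]*q[:,0]/q[:,2]+s["cx"]; v=s["fy"]*q[:,1]/q[:,2]+s["cy"]
            o-=cv2.remap(g,u.astype(np.float32)[None],v.astype(np.float32)[None],cv2.INTER_LINEAR).mean()
        return o
    b=[(a-d,a+d) for a,d in zip(p0,r)]; R=DE(f,b,seed=0,tol=1e-6,popsize=20)
    return R.x,R.fun
mm=1e-3
NEST=np.vstack([rect(40*mm,60*mm,-75*mm,75*mm,.058),rect(-105*mm,-63*mm,-46*mm,-2*mm,.05),rect(-105*mm,-47*mm,2*mm,46*mm,.05)])
TILE=rect(-40*mm,40*mm,-65*mm,65*mm,.05)
WEDGE=rect(-12*mm,12*mm,-12*mm,12*mm,.098)
HOLD=rect(-37.5*mm,37.5*mm,-30*mm,30*mm,.034)
E
python3 - <<'E'
from fit import *
t=np.load("top0.npz");s=np.load("scene0.npz")
for n,ss in(("top",[t]),("scene",[s]),("both",[t,s])):
    for m,M,p in(("nest",NEST,(.54,.122,.08)),("tile",TILE,(.54,.122,.08)),("wedge",WEDGE,(.4598,-.2531,.106)),("hold",HOLD,(.4598,-.2531,.106))):
        x,f=fit(ss,M,p,(.025,.025,.15) if m!="wedge" else (.012,.012,.15)); print(n,m,np.round(x,4),round(f,2))
E
```

```text
top nest [0.5635 0.1212 0.0488] -18.06
top tile [0.5604 0.1224 0.0407] -21.57
top wedge [ 0.4589 -0.2541  0.1934] -15.12
top hold [ 0.4579 -0.2493  0.115 ] -16.1
scene nest [0.565  0.1238 0.064 ] -13.72
scene tile [0.5608 0.1239 0.0403] -19.6
scene wedge [ 0.4627 -0.252   0.2452] -12.96
scene hold [ 0.4848 -0.2361  0.1686] -13.1
both nest [0.5641 0.1229 0.0588] -31.19
both tile [0.5604 0.1234 0.0438] -40.84
both wedge [ 0.4602 -0.2532  0.0965] -27.27
both hold [ 0.4583 -0.2512  0.1145] -27.97
```

The fit gives the nest at (0.564, 0.123) with yaw 0.059. The tile is 3.7 mm short of the fence and 0.015 rad askew, which matches the task text. The wedge is at (0.460, -0.253) with yaw about 0.107. I will grip across the wedge's x so the jaws centre it in the direction that matters.

>>> drive_tool(xyz=[[0,0,0.3],[0,0,0.3],[0,0,0.3],[0,0,0.3],[0,0,0.3],[0,0,0.3],[0,0,0.3],[0,0,0.3]], turn=[[0,0,-1],[0,0,-1],[0,0,-1],[0,0,-1],[0,0,-1],[0,0,-1],[0,0,-1],[0,0,-1]], hand=0.2, force=60)

```text
time: 1.1
position: [0.22, -0.5847, 0.243]
tcp_rot: [[0.089, 0.996, -0.0], [0.996, -0.089, 0.001], [0.001, -0.0, -1.0]]
force: [0.5, 0.2, 0.8]
finger_gap: 0.0512
grasp_force: 0.0
```

```bash
cat > to.py <<'E'
import sys,numpy as np
from plant import manip
from scipy.spatial.transform import Rotation as Ro
# target TCP x y z, yaw of tool y-axis (deg), tool straight down
x,y,z,a=map(float,sys.argv[1:5]); a=np.radians(a)
s=manip.get_state(); R=s["tcp_rot"]; p=s["position"]
Y=np.array([np.cos(a),np.sin(a),0]);Z=np.array([0,0,-1.]);T=np.column_stack([np.cross(Y,Z),Y,Z])
print("t",round(s["time"],2),"p",p.round(4),"yaw",np.degrees(np.arctan2(R[1,1],R[0,1])).round(2),"F",s["force"].round(1),"gap",s["finger_gap"].round(4),"q",s["joint_positions"].round(0))
print("shift units now-axes",(R.T@(np.array([x,y,z])-p)/.025).round(2),"turn units",(np.degrees(Ro.from_matrix(R.T@T).as_rotvec())/8).round(2),"shift in target axes",(T.T@(np.array([x,y,z])-p)/.025).round(2))
E
python3 to.py .46 -.2532 .24 6.1
```

```text
Traceback (most recent call last):
  File "to.py", line 8, in <module>
    print("t",round(s["time"],2),"p",p.round(4),"yaw",np.degrees(np.arctan2(R[1,1],R[0,1])).round(2),"F",s["force"].round(1),"gap",s["finger_gap"].round(4),"q",s["joint_positions"].round(0))
                                                                                                                                   ^^^^^^^^^^^^^^^^^^^^^
AttributeError: 'float' object has no attribute 'round'
```

```bash
sed -i 's/s\["finger_gap"\].round(4)/round(s["finger_gap"],4)/' to.py
python3 to.py .46 -.2532 .24 6.1
```

```text
t 1.1 p [ 0.22   -0.5847  0.243 ] yaw -5.12 F [0.5 0.2 0.8] gap 0.0512 q [-77.  15.  91.   0.  74. -71.]
shift units now-axes [14.06  8.38  0.13] turn units [-0.   -0.01 -1.4 ] shift in target axes [12.16 10.96  0.12]
```

>>> drive_tool(xyz=[[0,0,0],[0,0,0],[0.85,0.77,0],[0.85,0.77,0],[0.85,0.77,0],[0.85,0.77,0],[0.85,0.77,0],[0.85,0.77,0]], turn=[[0,0,-0.7],[0,0,-0.7],[0,0,0],[0,0,0],[0,0,0],[0,0,0],[0,0,0],[0,0,0]])

```text
time: 2.1
position: [0.3224, -0.4454, 0.2434]
tcp_rot: [[-0.101, 0.995, -0.0], [0.995, 0.101, 0.001], [0.001, -0.0, -1.0]]
force: [0.5, -0.3, -0.6]
finger_gap: 0.0511
grasp_force: 0.0
```

>>> drive_tool(xyz=[[0.88,0.79,0],[0.88,0.79,0],[0.88,0.79,0],[0.88,0.79,0],[0.88,0.79,0],[0.88,0.79,0],[0.88,0.79,0],[0.88,0.79,0]], turn=[[0,0,0],[0,0,0],[0,0,0],[0,0,0],[0,0,0],[0,0,0],[0,0,0],[0,0,0]])

```text
time: 3.1
position: [0.4617, -0.2543, 0.2435]
tcp_rot: [[-0.101, 0.995, -0.001], [0.995, 0.101, 0.0], [0.001, -0.001, -1.0]]
force: [-0.3, -0.2, 0.7]
finger_gap: 0.0512
grasp_force: 0.0
```

```bash
python3 to.py .46 -.2532 .134 6.1
python3 - <<'E'
from plant import manip
from h import *
t=manip.snapshot("top");s=manip.snapshot("scene")
cv2.imwrite("pics/d1.png",np.hstack([crop(t,310,190,90,90,4),crop(s,165,120,90,90,4)]))
E
```

```text
t 3.1 p [ 0.4617 -0.2543  0.2435] yaw 5.81 F [-0.3 -0.2  0.7] gap 0.0512 q [-37.   2. 106.   0.  72. -43.]
shift units now-axes [ 0.05 -0.06  4.38] turn units [-0.   -0.   -0.04] shift in target axes [ 0.05 -0.06  4.38]
```

View pics/d1.png

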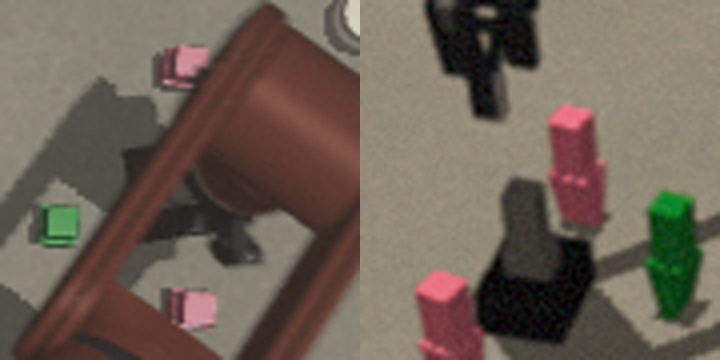

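The arm hides the wedge from the top camera. The scene crop shows the fingers above the wedge with the pinks clear, so I descend and close.

>>> drive_tool(xyz=[[0.05,-0.06,0.8],[0,0,0.8],[0,0,0.8],[0,0,0.7],[0,0,0.6],[0,0,0.4],[0,0,0.25],[0,0,0]], turn=[[0,0,-0.04],[0,0,0],[0,0,0],[0,0,0],[0,0,0],[0,0,0],[0,0,0],[0,0,0]])

```text
time: 4.2
position: [0.4597, -0.2542, 0.1349]
tcp_rot: [[-0.107, 0.994, -0.0], [0.994, 0.107, 0.0], [0.0, -0.0, -1.0]]
force: [-0.8, -0.5, -0.3]
finger_gap: 0.0512
grasp_force: 0.0
```

>>> drive_tool(xyz=[[0,0,0],[0,0,0],[0,0,0],[0,0,0],[0,0,0]], turn=[[0,0,0],[0,0,0],[0,0,0],[0,0,0],[0,0,0]], hand=-1, force=90)

```text
time: 4.82
position: [0.4603, -0.2546, 0.136]
tcp_rot: [[-0.107, 0.994, 0.001], [0.994, 0.107, -0.001], [-0.001, 0.001, -1.0]]
force: [0.3, -0.5, 5.3]
finger_gap: 0.023
grasp_force: 88.7
```

```bash
python3 to.py .46 -.2532 .134 6.1
```

```text
t 4.83 p [ 0.4603 -0.2546  0.136 ] yaw 6.13 F [ 0.3 -0.5  5.3] gap 0.023 q [-38.  10. 110.   0.  60. -44.]
shift units now-axes [ 0.06 -0.01  0.08] turn units [0.01 0.01 0.  ] shift in target axes [ 0.06 -0.01  0.08]
```

The wedge is gripped (gap 23 mm, pads at 89 N). Now I lift it and go to the nest.

>>> drive_tool(xyz=[[0,0,-0.3],[0,0,-0.5],[0,0,-0.6],[0,0,-0.7],[0,0,-0.7],[0,0,-0.7],[0,0,-0.5],[0,0,-0.2]], turn=[[0,0,0],[0,0,0],[0,0,0],[0,0,0],[0,0,0],[0,0,0.1],[0,0,0.1],[0,0,0.14]])

```text
time: 5.82
position: [0.4601, -0.2545, 0.2413]
tcp_rot: [[-0.058, 0.998, 0.001], [0.998, 0.058, -0.001], [-0.001, 0.001, -1.0]]
force: [0.1, -0.2, -1.6]
finger_gap: 0.0231
grasp_force: 88.1
```

```bash
python3 to.py .5138 .0959 .234 3.37
```

```text
t 5.83 p [ 0.4601 -0.2545  0.2413] yaw 3.34 F [ 0.1 -0.2 -1.6] gap 0.0231 q [-38.   2. 106.   0.  72. -41.]
shift units now-axes [13.87  2.96  0.28] turn units [ 0.01  0.01 -0.  ] shift in target axes [13.86  2.97  0.29]
```

>>> drive_tool(xyz=[[0.6,0.15,0],[0.9,0.2,0],[0.9,0.2,0],[0.9,0.2,0],[0.9,0.2,0],[0.9,0.2,0],[0.9,0.2,0],[0.9,0.2,0]], turn=[[0,0,0],[0,0,0],[0,0,0],[0,0,0],[0,0,0],[0,0,0],[0,0,0],[0,0,0]])

```text
time: 6.82
position: [0.4876, -0.0778, 0.2391]
tcp_rot: [[-0.06, 0.998, -0.002], [0.998, 0.06, 0.001], [0.001, -0.002, -1.0]]
force: [0.3, 0.4, -0.7]
finger_gap: 0.0229
grasp_force: 88.1
```

>>> drive_tool(xyz=[[0.9,0.2,0.1],[0.9,0.2,0.1],[0.9,0.2,0.1],[0.9,0.2,0.3],[0.9,0.2,0.3],[0.9,0.2,0.3],[0.9,0.16,0.1],[0.6,0.05,0]], turn=[[0,0,0],[0,0,0],[0,0,0],[0,0,0],[0,0,0],[0,0,0],[0,0,0],[0,0,0]])

```text
time: 7.82
position: [0.512, 0.0962, 0.2064]
tcp_rot: [[-0.061, 0.998, -0.003], [0.998, 0.061, 0.0], [0.0, -0.003, -1.0]]
force: [0.2, 1.0, -1.0]
finger_gap: 0.023
grasp_force: 88.1
```

```bash
python3 to.py .5138 .0959 .19 3.37
python3 - <<'E'
from plant import manip
from h import *
t=manip.snapshot("top");s=manip.snapshot("scene")
np.savez("t1.npz",**t);np.savez("s1.npz",**s)
cv2.imwrite("pics/d2.png",np.hstack([crop(t,195,165,80,100,5),crop(s,285,170,80,100,5)]))
E
```

```text
t 7.83 p [0.512  0.0962 0.2064] yaw 3.48 F [ 0.2  1.  -1. ] gap 0.023 q [  2.   4. 108.   0.  68.  -2.]
shift units now-axes [-0.02  0.07  0.66] turn units [-0.02 -0.    0.01] shift in target axes [-0.02  0.07  0.66]
```

View pics/d2.png

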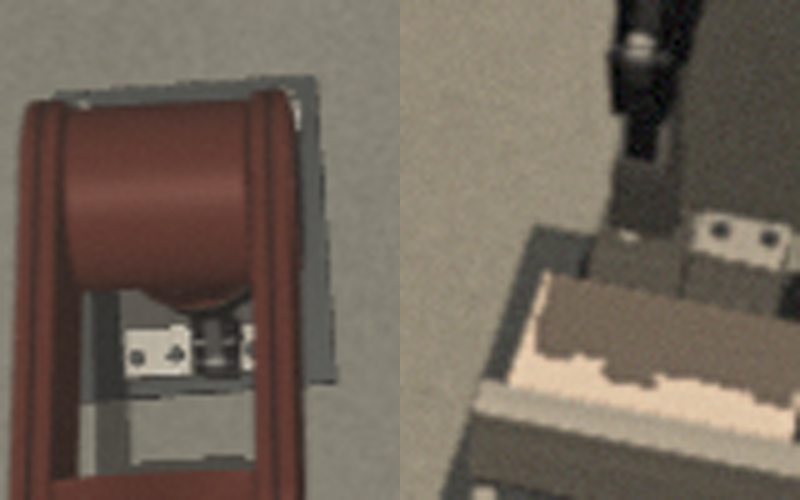

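The scene crop shows the wedge at about (645,200) under the fingers, over the short stop and the gap. The top view is mostly hidden by the arm. I check the wedge's held position in the depth image.

```bash
python3 - <<'E'
from h import *
s=np.load("s1.npz");C=cloud(s)
m=(abs(C[...,0]-.515)<.04)&(abs(C[...,1]-.096)<.03)&(C[...,2]>.07)
for lo in np.arange(.07,.15,.01):
    P=C[m&(C[...,2]>=lo)&(C[...,2]<lo+.01)]
    if len(P)>2: print(round(lo,3),len(P),"x med",np.median(P[:,0]).round(4),"max",P[:,0].max().round(4),"y",np.percentile(P[:,1],[2,50,98]).round(4))
o=np.load("scene0.npz");C0=cloud(o)
for n,(x,y,a),zr in(("tile",(.5604,.1234,.0438),(.05)),):
    P=C0[(abs(C0[...,0]-x)<.03)&(abs(C0[...,1]-y)<.05)]; print("tile z scene",np.median(P[:,2]))
P=C0[(abs(C0[...,0]-.46)<.02)&(abs(C0[...,1]+.2532)<.02)&(C0[...,2]>.065)&(C0[...,2]<.09)]; print("wedge in holder far face x",np.median(P[:,0]),"y",np.percentile(P[:,1],[2,50,98]),len(P))
# tile-side stop-face from depth: short stop face (x) seen from scene
P=C0[(C0[...,2]>.02)&(C0[...,2]<.046)&(abs(C0[...,1]-.096)<.015)&(abs(C0[...,0]-.5)<.03)]; print("stop face x",np.median(P[:,0]) if len(P) else None,len(P), "pred",.5641-.063+.0014)
E
```

```text
0.07 3 x med 0.5153 max 0.5162 y [0.0932 0.0953 0.1091]
0.08 29 x med 0.5179 max 0.5215 y [0.0862 0.1026 0.1144]
0.09 37 x med 0.5206 max 0.5235 y [0.0858 0.1006 0.1143]
0.1 40 x med 0.5226 max 0.5263 y [0.086  0.101  0.1142]
0.11 37 x med 0.5254 max 0.5287 y [0.0857 0.102  0.1139]
0.12 59 x med 0.5247 max 0.5295 y [0.0856 0.1035 0.1144]
0.13 17 x med 0.5269 max 0.5312 y [0.0883 0.1058 0.1114]
0.14 39 x med 0.5319 max 0.5377 y [0.0891 0.105  0.1113]
tile z scene 0.04982582218746455
wedge in holder far face x 0.47090155338015566 y [-0.2616058  -0.24664934 -0.23932989] 90
stop face x 0.5023293466057542 61 pred 0.5025000000000001
```

The held wedge agrees with the TCP in x (centre 0.5115), but it sits about 4 mm to +y. I correct that and lower it partway into the gap.

>>> drive_tool(xyz=[[-0.15,0.08,0.2],[0,0,0.3],[0,0,0.3],[0,0,0.2],[0,0,0.2],[0,0,0.2],[0,0,0.1],[0,0,0]], turn=[[-0.02,0,0],[0,0,0],[0,0,0],[0,0,0],[0,0,0],[0,0,0],[0,0,0],[0,0,0]])

```text
time: 8.93
position: [0.5153, 0.091, 0.1699]
tcp_rot: [[-0.06, 0.998, 0.002], [0.998, 0.06, 0.0], [0.0, 0.002, -1.0]]
force: [0.4, 0.1, -0.8]
finger_gap: 0.0231
grasp_force: 88.1
```

```bash
python3 to.py .5140 .0925 .149 3.37
```

```text
t 8.93 p [0.5153 0.091  0.1699] yaw 3.42 F [ 0.4  0.1 -0.8] gap 0.0231 q [  1.   7. 109.   0.  64.  -2.]
shift units now-axes [ 0.06 -0.05  0.84] turn units [ 0.02 -0.    0.01] shift in target axes [ 0.06 -0.05  0.84]
```

The tip is 8 mm into the gap with no contact force. I continue slowly.

>>> drive_tool(xyz=[[0.04,-0.04,0.12],[0,0,0.12],[0,0,0.12],[0,0,0.1],[0,0,0.1],[0,0,0.08],[0,0,0],[0,0,0]], turn=[[0,0,0],[0,0,0],[0,0,0],[0,0,0],[0,0,0],[0,0,0],[0,0,0],[0,0,0]])

```text
time: 9.93
position: [0.5144, 0.0919, 0.1542]
tcp_rot: [[-0.06, 0.998, 0.003], [0.998, 0.06, 0.0], [0.0, 0.003, -1.0]]
force: [-0.3, -0.6, -1.1]
finger_gap: 0.0232
grasp_force: 88.1
```

```bash
python3 to.py .5140 .0925 .149 3.37
```

```text
t 9.93 p [0.5144 0.0919 0.1542] yaw 3.42 F [-0.3 -0.6 -1.1] gap 0.0232 q [  1.   8. 110.   0.  62.  -2.]
shift units now-axes [ 0.03 -0.01  0.21] turn units [ 0.02 -0.    0.01] shift in target axes [ 0.03 -0.01  0.21]
```

>>> drive_tool(xyz=[[0,0,0.08],[0,0,0.08],[0,0,0.08],[0,0,0.05],[0,0,0.05],[0,0,0.05],[0,0,0],[0,0,0]], turn=[[0,0,0],[0,0,0],[0,0,0],[0,0,0],[0,0,0],[0,0,0],[0,0,0],[0,0,0]], force=110)

```text
time: 10.92
position: [0.5143, 0.0919, 0.1464]
tcp_rot: [[-0.06, 0.998, 0.002], [0.998, 0.06, -0.0], [-0.0, 0.002, -1.0]]
force: [-11.0, -0.7, 18.6]
finger_gap: 0.0226
grasp_force: 112.1
```

```bash
python3 to.py .5140 .0925 .149 3.37
```

```text
t 10.93 p [0.5143 0.0919 0.1464] yaw 3.43 F [-11.   -0.7  18.6] gap 0.0226 q [  1.   9. 110.  -0.  61.  -2.]
shift units now-axes [ 0.02 -0.01 -0.1 ] turn units [0.01 0.   0.01] shift in target axes [ 0.02 -0.01 -0.1 ]
```

There is firm contact now (18.6 N up, 11 N sideways). I check whether the tile is flush.

```bash
python3 - <<'E'
from fit import *
from plant import manip
s=manip.snapshot("scene");np.savez("s2.npz",**s);o=np.load("scene0.npz")
cv2.imwrite("pics/d3.png",np.hstack([crop(s,285,190,80,100,5),crop(s,330,190,60,100,5)]))
C=cloud(s)
P=C[(abs(C[...,0]-.525)<.02)&(abs(C[...,1]-.096)<.016)&(C[...,2]>.058)&(C[...,2]<.066)];print("wedge near z .062 far face x",np.median(P[:,0]),len(P))
# fence front / tile
z=C[...,2]; 
for n,q in(("before",o),("after",s)):
    g=grad(q); 
    for y in(-55,-40,40,55):
        c,sn=np.cos(.0588),np.sin(.0588); prof=[]
        for x in range(22,50,1):
            X=[.5641+(c*x-sn*y)/1e3,.1229+(sn*x+c*y)/1e3,.05]; u,v=proj(q,X)
            prof.append(cv2.getRectSubPix(q["color"],(1,1),(float(u),float(v)))[0,0].sum()//3)
        print(n,y,[int(i) for i in prof])
E
```

```text
wedge near z .062 far face x 0.527687561759622 42
before -55 [193, 192, 192, 193, 194, 194, 193, 192, 190, 185, 180, 175, 168, 161, 154, 151, 149, 147, 148, 151, 154, 156, 156, 157, 158, 159, 160, 160]
before -40 [191, 192, 192, 192, 192, 194, 194, 194, 189, 185, 181, 176, 170, 164, 159, 155, 151, 149, 149, 149, 149, 151, 153, 154, 156, 158, 160, 158]
before 40 [193, 194, 195, 195, 196, 194, 193, 192, 187, 182, 177, 172, 168, 164, 159, 154, 150, 150, 151, 152, 153, 153, 154, 154, 153, 154, 153, 152]
before 55 [192, 192, 193, 194, 194, 194, 194, 193, 192, 192, 185, 177, 169, 161, 154, 146, 145, 147, 149, 150, 151, 152, 153, 153, 153, 154, 155, 156]
after -55 [199, 200, 201, 201, 201, 200, 198, 197, 194, 190, 186, 180, 173, 167, 161, 158, 155, 154, 154, 154, 155, 155, 158, 160, 162, 163, 164, 164]
after -40 [196, 195, 196, 197, 198, 198, 199, 198, 195, 190, 185, 179, 173, 167, 162, 159, 156, 155, 154, 154, 154, 156, 156, 157, 160, 162, 163, 161]
after 40 [197, 196, 196, 197, 198, 198, 197, 198, 195, 191, 186, 180, 174, 167, 162, 157, 153, 152, 153, 154, 155, 156, 156, 157, 159, 161, 160, 158]
after 55 [197, 197, 197, 197, 197, 197, 197, 196, 194, 192, 186, 180, 173, 165, 158, 151, 149, 150, 150, 152, 155, 157, 158, 159, 160, 160, 160, 160]
```

View pics/d3.png

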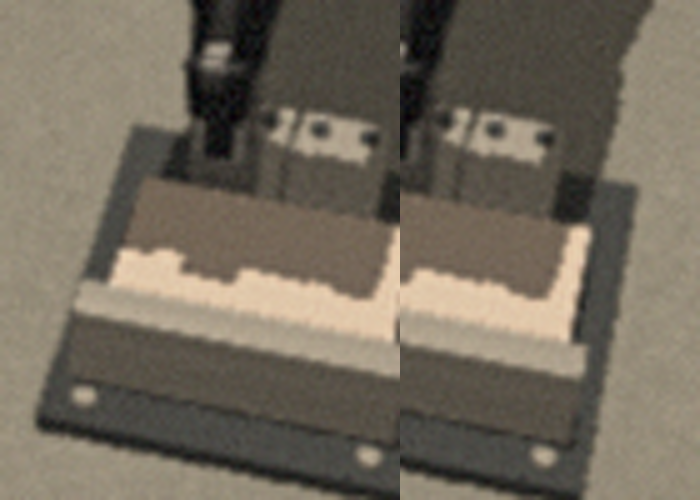

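The picture shows the wedge seated in the short-stop gap, at about (215,170) in the left crop. The fence hides the tile's front edge, so I press a little more and measure the tile's rear edge.

>>> drive_tool(xyz=[[0,0,0.05],[0,0,0.05],[0,0,0.05],[0,0,0],[0,0,0],[0,0,0]], turn=[[0,0,0],[0,0,0],[0,0,0],[0,0,0],[0,0,0],[0,0,0]])

```text
time: 11.72
position: [0.5145, 0.092, 0.1455]
tcp_rot: [[-0.06, 0.998, 0.001], [0.998, 0.06, -0.0], [-0.0, 0.001, -1.0]]
force: [-21.5, -1.0, 41.4]
finger_gap: 0.0228
grasp_force: 115.0
```

```bash
python3 to.py .5140 .0925 .149 3.37; python3 - <<'E'
from fit import *
from plant import manip
s=manip.snapshot("scene");np.savez("s3.npz",**s);o=np.load("scene0.npz");s2=np.load("s2.npz")
c,sn=np.cos(.0588),np.sin(.0588); xs=np.arange(-52,-30,.25)
for n,q in(("before",o),("mid",s2),("now",s)):
    g=q["color"].astype(np.float32).sum(2); out=[]
    for yc in(-58,-50,6,15,30,40,50,58):
        pr=np.zeros(len(xs))
        for y in np.arange(yc-3,yc+4):
            for i,x in enumerate(xs):
                u,v=proj(q,[.5641+(c*x-sn*y)/1e3,.1229+(sn*x+c*y)/1e3,.05]); pr[i]+=cv2.getRectSubPix(g,(1,1),(float(u),float(v)))[0,0]
        d=np.gradient(pr);d[d<d.max()*.3]=0; out.append((yc,round(float((d*xs).sum()/d.sum()),1)))
    print(n,out)
E
```

```text
t 11.72 p [0.5145 0.092  0.1455] yaw 3.44 F [-21.5  -1.   41.4] gap 0.0228 q [  1.   9. 110.  -0.  61.  -2.]
shift units now-axes [ 0.02 -0.02 -0.14] turn units [0.01 0.   0.01] shift in target axes [ 0.02 -0.02 -0.14]
before [(-58, -42.8), (-50, -42.8), (6, -41.0), (15, -40.7), (30, -40.6), (40, -39.9), (50, -41.0), (58, -40.8)]
mid [(-58, -39.5), (-50, -39.9), (6, -39.7), (15, -37.9), (30, -38.3), (40, -38.7), (50, -39.1), (58, -39.0)]
now [(-58, -39.8), (-50, -39.5), (6, -39.4), (15, -38.8), (30, -37.4), (40, -38.0), (50, -39.8), (58, -39.1)]
```

The tile's rear edge now sits at about -39.5 mm along its whole length, square. It did not move when the push doubled, so it is against the fence. I ease the push slightly below 40 N, settle and hand in.

>>> drive_tool(xyz=[[0,0,-0.05],[0,0,0],[0,0,0],[0,0,0]], turn=[[0,0,0],[0,0,0],[0,0,0],[0,0,0]])

```text
time: 12.28
position: [0.5144, 0.092, 0.1455]
tcp_rot: [[-0.06, 0.998, 0.001], [0.998, 0.06, -0.0], [-0.0, 0.001, -1.0]]
force: [-17.1, -1.6, 31.4]
finger_gap: 0.0228
grasp_force: 113.2
```

```bash
python3 -c "
from plant import manip
print(manip.hand_in())"
```

```text
the job is handed in; nothing more can be done
None
```

The job is handed in at about 12 s: the grey wedge is in the gap at the shorter stop, still gripped and pressed down with about 31 N, and the tile measures square and against the fence to within about 1 to 2 mm (its front edge was hidden by the fence, so I checked the rear edge).

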